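# Close the sprung pad mould on its guide dowels and hold it shut

## Robot

A 7-joint arm with a two-finger parallel gripper is mounted at the origin on the work surface. World frame = base frame: x ahead of the robot, y to its left, z up, the work surface at z = 0. Lengths are in m, angles in rad, forces in N, time in s.
With the tool pointing down it reaches from about 0.4 to 0.875 m from the base axis. Payload 19.3 kg.
Tool frame: the origin (TCP) lies at the very end of the fingers, on their centre line; the grasp point (between the pads) lies 19 mm behind it; z points along the fingers, y is the direction in which the jaws open and shut (so a half turn about z gives the same grasp; the last joint's range is limited). The gripper opens to 85 mm and grips with 20 to 120 N. Pads are 22 mm wide; open, the fingers measure 114 mm over their backs; the gripper's body (76 mm by 85 mm) begins 54 mm behind the grasp point. The pads swing forward as they close: fully open they stand 13 mm farther back than shut.
Start: joints at [-1.24, 0.521, -0.036, 1.599, 0.021, 1.021, -0.113], TCP at [0.244, 0.575, 0.231] pointing down, gripper open.
Joint ranges: [-2.91, 2.91], [-0.3, 2.13], [-1.5, 1.42], [0.17, 2.43], [-1.26, 4.41], [0.16, 1.93], [-2.52, 2.52]. Speed limits (rad/s): [1.89, 1.89, 2.39, 2.39, 3.01, 3.01, 3.01].

## Interface

Orientations are given as [roll, pitch, yaw] about the fixed x, y, z axes, in that order (R = Rz(yaw) Ry(pitch) Rx(roll)).
In Python, from workcell import bot, vision, job_done gives the robot as it stands.
- The arm moves only by the tool arm_command, never from a script. Its arguments are lists of equal length, an entry for each row: "gripper": the finger opening in cm, from 0 to 8.54; "slide": the shift along the tool's x, y, z in cm, a list of three; "turn": the turn, a rotation vector about the tool's x, y, z in degrees, a list of three. A call has 1 to 5 rows; each row is the pose to reach, as a shift and turn from the pose commanded when the call began, along the tool's axes at that moment; what a row does not reach only later rows make up. A row lasts 1/8 s, in which the tool goes at most 62.5 mm and 10.7 degrees, less where a joint would pass 70% of its speed; a pose out of reach is approached as far as the arm can. A call with a gripper value outside its range is refused whole. The fingers move at their own pace and stop on an object; "force" is the grip in N (left out, the last holds). Time passes only in rows, so rows that repeat a pose let the fingers close. It gives the time, the measured TCP pose, the force and the opening at its end, in the units of the state.
- bot.observe(): the state, without advancing time (a new reading comes with each control period).
- vision.grab_frame(name): name is "scene" or "top" or "wrist"; returns the picture (480x640x3 uint8, blue, green, red); there is no depth.
- vision.camera_model(name): a dict with "mtx" (3x3 intrinsics, pixels), "k1" (the pictures are not rectified: a ray, as slopes to the right and down, at radius r is drawn at 1 + k1 r^2 times it, then the intrinsics apply), "T" (4x4, takes a point from camera to world coordinates). Camera axes: x right, y down, z forward; pixel columns grow to the right and rows downward; lengths in m; the calibration is good to about 2 mm. A picture is of the moment at which its call begins: read the wrist's pose just before it. camera_model takes no time and is no camera call; for the wrist camera it gives the pose at the moment of the call.
- job_done(): hands the job in, once; it reports no verdict.
The state is a dict: "clock": time; "qpos": joint angles; "qd": joint speeds; "joint_efforts": joint torques, N m; "position": TCP position; "tool_rot": TCP orientation; "force": force on the tool from outside, world axes, zero at the start; "moment": the same for the moment, N m; "grip_width": finger opening in m.
Only numpy, scipy, OpenCV 4.12 (cv2) and the standard library are available. Lean on these libraries where they do the work, as an engineer would, in place of code of your own. Each camera call takes 0.05 s, during which the arm holds its last target. There are 200 camera calls.

## Task

A strap-pad stiffener lies freshly glued on the lower half of the two-part wooden mould, which stands on the plain loading outline of the bench mat. Slide that lower half along the mat, without lifting it, squarely onto the pressing outline (the one with the cross lines), then take the upper half by its grip, fit it over the two guide dowels (it goes on only one way round) and press it down against the dowel springs until the two halves are fully together. Finish while still holding the mould pressed shut on the pressing outline, and leave the other things on the bench where they are.

Things in the scene. Friction and masses are not known exactly. Their poses are not given: they have to be found in the camera images.
- lower_mid (a point): Centre of the LOWER mould half's block: beech on a steel sole, 170 x 60 x 42 mm (x, y, z), loose on the mat, about 0.75 kg; grip it across its 60 mm width. This point is 21 mm above the underside and 21 mm below the flat top face. x axis along the length towards the thick dowel, z up.
- mould_lower: The same lower half, origin at the centre of its underside. From its top face (z 42 mm) two steel dowels stand 32 mm proud: at x = +60 mm, 16 mm diameter, and at x = -60 mm, 10 mm diameter; their top 7 mm taper to a 3.5 mm smaller radius. Between them (|x| up to 40 mm) a rounded hump with the pale stiffener shell rises 17 mm above the face.
- upper_grip (a point): Centre of the grip rib on the UPPER mould half (beech block 170 x 60 x 40 mm, loose, about 0.3 kg, standing flat on the bench at first). Rib on top: 84 mm long along x, 24 mm wide, 28 mm high; this point is 14 mm above the block's top, 54 mm above its underside. x axis along the length towards the large bore, z up.
- mould_upper: The same upper half, origin at the centre of its underside. Through bores: 17.6 mm diameter at x = +60 mm (for the thick dowel), 11.6 mm at x = -60 mm; a hollow under the middle clears the hump. On the dowels its x axis agrees with that of the lower half. Shut, with the faces touching, upper_grip is 75 mm above lower_mid.
- spring_big (a joint): Sprung steel collar around the thick dowel: 0 = up, 8 mm above the lower half's top face; 0.008 m = pressed flush with it (mould shut). The upper half laid on both collars leaves an 8 mm gap (upper_grip 83 mm above lower_mid) that its weight does not close.
- spring_small (a joint): The like collar around the thin dowel. The two together push up with 9 N at the 8 mm gap and 15 N when shut, so about 12 N of push beyond the upper half's weight shuts the mould; 15 to 20 N holds it safely.
- press_mark: The pressing outline: a printed card under the clear mat, flush with the surface, with a dark 178 x 68 mm rectangle and cross lines with a small square at its centre. Origin at the centre, x axis along the long side. The lower half belongs centred on it, long sides parallel.
- load_mark: The loading outline: a like card with a plain 178 x 68 mm rectangle, without cross lines; the lower half starts on it. Flush.
- mallet: Bystander: mallet, black head 94 mm wide with pale faces, handle about 250 mm, lying; origin under the head.
- scissors: Bystander: scissors with blue loops, 130 mm long, lying flat; origin below the pivot.
- lighter: Bystander: green lighter 80 x 24 x 12 mm, lying.
- notepad: Bystander: spiral notepad 76 x 118 x 9 mm, lying.
- tape: Bystander: roll of pale tape, 90 mm across, 24 mm high, lying flat.
- tumbler: Bystander: drinking tumbler with a white lid, 88 mm across, 155 mm high.
- bottle: Bystander: drinking bottle 74 mm across, 235 mm high.
There are look-alikes about, which are no part of the job. What is shaped like the mould_lower but blue is not meant.

How it is judged:
On the way, in this order (a step that is already met when the one before it is completed fails the run):
1. the lower half stands on the pressing outline, centred within 12 mm and square within 8 degrees, at rest (horizontal distance between lower_mid and press_mark below 0.012 m and angle between the x axis of lower_mid and the x axis of press_mark, either way round below 0.14 rad and linear speed of mould_lower below 0.01 m/s), for 0.2 s.
2. the upper half sits on both dowels, at or below the height at which the springs carry it (horizontal distance between upper_grip and lower_mid below 0.004 m and angle between the x axis of upper_grip and the x axis of lower_mid, either way round below 0.06 rad and z of upper_grip in the frame of lower_mid below 0.0855 m), for 0.1 s.
At the end, for the whole second after the job is handed in: The robot is still pressing the upper half: the mould is shut on both dowels with a gap under 2 mm against its springs (halves square on each other, pressed together with over 9 N), and the lower half stands flat on the pressing outline, centred within 15 mm and square within 9 degrees (z of upper_grip in the frame of lower_mid below 0.077 m and horizontal distance between upper_grip and lower_mid below 0.004 m and angle between the x axis of upper_grip and the x axis of lower_mid, either way round below 0.05 rad and angle between the z axis of upper_grip and the z axis of lower_mid, either way round below 0.04 rad and contact force between mould_upper and mould_lower above 9 N and contact force between any of the fingers, the arm and mould_upper above 3 N and horizontal distance between lower_mid and press_mark below 0.015 m and angle between the x axis of lower_mid and the x axis of press_mark, either way round below 0.16 rad and angle between lower_mid's own z axis and vertical below 0.05 rad and linear speed of mould_upper below 0.01 m/s); the arm keeps its last pose, push and grip.
It fails at once if the lower half is lifted off the mat (more than 10 mm) (height (world z) of lower_mid above 0.031 m).
It fails at once if another thing on the bench is shifted more than 30 mm (distance of any of mallet, scissors, lighter, notepad, tape, tumbler, bottle from where it was at the start of the episode above 0.03 m).
It also fails if it takes over 72 s, if anything falls off the work surface, if the arm or the gripper's body presses on something with over 40 N, if the wrist force passes 120 N, or if a joint passes its speed limit or range.

## Working session

There is one attempt and no reset: what is moved stays moved. The work goes in short steps, Python scripts to look and compute and a tool call to move; the robot and the scene stay as the last step left them, time stands still between calls to the robot, and variables do not carry over. Pictures are saved under pics/ and viewed, about 8 in all and at most 12, crops included, and the job is handed in when it is done.

Besides the shell and the picture viewer there is one more tool, called after "Call:" as name(argument=value, ...) on one line, values as JSON. arm_command: Moves the arm, as the interface text tells. Its arguments: {"type":"object","properties":{"gripper":{"type":"array","items":{"type":"number"}},"slide":{"type":"array","items":{"type":"array","items":{"type":"number"}}},"turn":{"type":"array","items":{"type":"array","items":{"type":"number"}}},"force":{"type":"number"}},"required":["gripper","slide","turn"]}

```bash
ls; mkdir -p pics; python3 - <<'E'
from workcell import bot, vision
import cv2
s=bot.observe(); print(s['clock'],s['position'],s['tool_rot'],s['grip_width'],s['force'])
for n in("scene","top"):
    im=vision.grab_frame(n); cv2.imwrite(f'pics/{n}0.png',im); m=vision.camera_model(n); print(n,m)
E
```

```text
pics
0.0 [0.24374228 0.57514233 0.23073176] [-3.14045109e+00  7.84003484e-05  2.74079406e+00] 0.08521676100610555 [-0.13551444  0.86206628 -0.18437461]
scene {'mtx': array([[614.78796799,   0.        , 318.11381568],
       [  0.        , 614.78796799, 244.35762319],
       [  0.        ,   0.        ,   1.        ]]), 'k1': -0.20421379108504614, 'T': array([[ 0.76408104,  0.55514913, -0.32861772,  1.04819394],
       [ 0.64510177, -0.66135807,  0.38268682, -0.49941648],
       [-0.00488572, -0.50439562, -0.86345885,  1.42445503],
       [ 0.        ,  0.        ,  0.        ,  1.        ]])}
top {'mtx': array([[508.2318489 ,   0.        , 327.09880305],
       [  0.        , 508.2318489 , 248.27679399],
       [  0.        ,   0.        ,   1.        ]]), 'k1': 0.05023615127210274, 'T': array([[ 0.01767372, -0.98132913,  0.19152229,  0.32629902],
       [-0.99983245, -0.01643319,  0.00806378,  0.07469358],
       [-0.0047659 , -0.19163271, -0.98145514,  1.2743422 ],
       [ 0.        ,  0.        ,  0.        ,  1.        ]])}
```

View pics/top0.png

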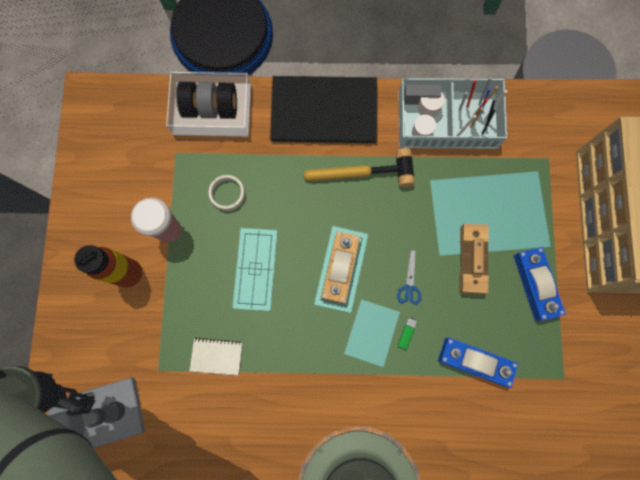

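View pics/scene0.png

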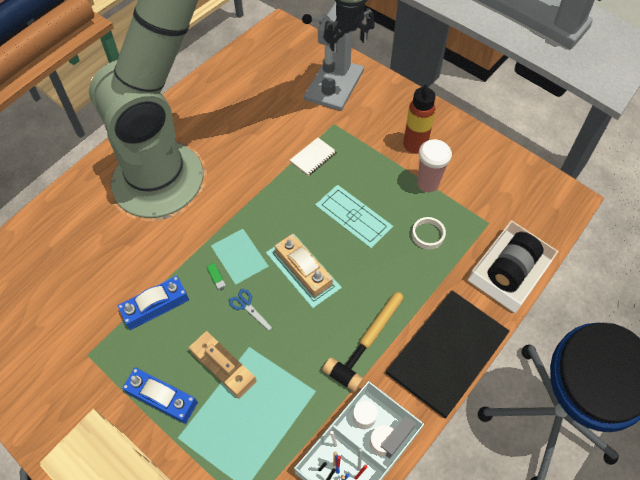

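Top view: the candidates for the lower half are the wooden one on the plain outline (341,267) and the blue look-alikes (540,285) and (478,362). I choose the wooden one. The upper half with its rib is at (475,260), and the press outline with the cross is at (255,268). The plain cards at (372,333) and (490,212) are decoys. Next I'll measure these and take one close crop.

```bash
cat > h.py <<'E'
import numpy as np, cv2
from workcell import bot, vision
def ray(m,px):
    px=np.atleast_2d(np.float64(px)); K=m['mtx']
    d=(px-[K[0,2],K[1,2]])/[K[0,0],K[1,1]]; u=d.copy()
    for _ in range(20): u=d/(1+m['k1']*(u**2).sum(1,keepdims=True))
    return np.c_[u,np.ones(len(u))]@m['T'][:3,:3].T, m['T'][:3,3]
def plane(m,px,z):
    v,o=ray(m,px); return (o+v*((z-o[2])/v[:,2])[:,None])[:,:2]
def blobs(im,lo,hi,amin=30):
    k=cv2.inRange(cv2.cvtColor(im,cv2.COLOR_BGR2HSV),lo,hi)
    cs=cv2.findContours(k,cv2.RETR_EXTERNAL,cv2.CHAIN_APPROX_NONE)[0]
    return [c for c in cs if cv2.contourArea(c)>amin]
def rect(pts): # world pts (N,2)-> centre, sizes mm, long-axis angle deg
    c,(w,h),a=cv2.minAreaRect(np.float32(pts*1000))
    if w<h: w,h,a=h,w,a+90
    return np.round(c,1),round(w,1),round(h,1),round((a+90)%180-90,1)
E
python3 - <<'E'
from h import *
im=cv2.imread('pics/top0.png'); m=vision.camera_model('top')
for nm,lo,hi,z in(("cyan",(80,60,120),(98,180,255),0.),("wood",(5,60,90),(22,200,255),.042)):
    for c in blobs(im,lo,hi,300):
        p=c[:,0].astype(float); q=p.mean(0)
        if 170<q[0]<560 and 160<q[1]<390: print(nm,q.round(),cv2.contourArea(c),rect(plane(m,p,z)))
a=cv2.resize(im[215:320,300:385],None,fx=5,fy=5,interpolation=2); b=cv2.resize(im[215:310,445:505],None,fx=5.5,fy=5.5,interpolation=2)
H=max(a.shape[0],b.shape[0]); o=np.zeros((H,a.shape[1]+b.shape[1],3),np.uint8); o[:a.shape[0],:a.shape[1]]=a;o[:b.shape[0],a.shape[1]:]=b
cv2.imwrite('pics/crop.png',o)
E
```

```text
cyan [372. 333.] 2117.0 (array([365.6, -29. ]), 137.6, 97.4, -17.3)
cyan [255. 269.] 2718.0 (array([520.2, 267.2]), 203.2, 92.1, -3.3)
cyan [341. 269.] 2724.5 (array([523.5,  48.5]), 203.5, 91.2, -11.9)
cyan [487. 214.] 7012.5 (array([ 674.7, -329.2]), 277.5, 200.5, -84.4)
wood [343. 264.] 207333.5 (array([530.2,  35. ]), 1487.1, 994.5, 90.0)
```

View pics/crop.png

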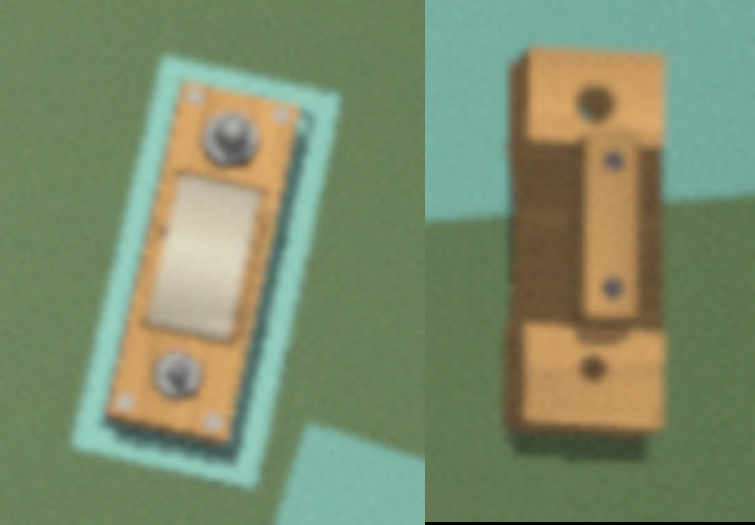

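The crop confirms the wooden lower half, with the thick dowel at the far end (346,243) and the thin one at (336,290). The upper half has its large bore at the far end (476,234) and its small bore at (475.5,282). So both x axes point away from the robot and the upper half needs no flip.

```bash
python3 - <<'E'
from h import *
im=cv2.imread('pics/top0.png'); m=vision.camera_model('top')
for nm,(x0,x1,y0,y1),z,V in(("lower",(312,372,225,312),.042,120),("upper",(455,495,218,300),.04,165),("upperall",(455,495,218,300),.04,50)):
    mk=np.zeros_like(im); mk[y0:y1,x0:x1]=im[y0:y1,x0:x1]
    cs=blobs(mk,(5,70,V),(24,255,255),60); p=np.vstack(cs)[:,0].astype(float)
    print(nm,[cv2.contourArea(c) for c in cs],rect(plane(m,p,z)), p.min(0),p.max(0))
d=plane(m,[[346,242.6],[335.6,289.8]],.06); print('dowels',d,d.mean(0),np.hypot(*(d[0]-d[1])),np.degrees(np.arctan2(*(d[0]-d[1])[::-1])))
d=plane(m,[[475.9,233.7],[475.5,281.9]],.04); print('bores',d,d.mean(0),np.hypot(*(d[0]-d[1])),np.degrees(np.arctan2(*(d[0]-d[1])[::-1])))
k=plane(m,[[255,268.5]],0); print('cross',k)
E
```

```text
lower [1559.5] (array([521.6,  51.2]), 170.3, 59.9, -11.9) [322. 232.] [359. 302.]
upper [359.0, 583.5] (array([ 550.5, -278.4]), 168.9, 57.8, -2.5) [463. 224.] [487. 292.]
upperall [1804.5] (array([ 548.1, -275.9]), 173.9, 69.5, -3.3) [459. 224.] [488. 294.]
dowels [[0.57814515 0.03882247]
 [0.46228719 0.06251987]] [0.52021617 0.05067117] 0.1182566392786141 -11.559740674695973
bores [[ 0.61007673 -0.28264149]
 [ 0.49000774 -0.27704535]] [ 0.55004223 -0.27984342] 0.12019932921035179 -2.6684952290638653
cross [[0.51970965 0.26692168]]
```

```bash
cat >> h.py <<'E'
def go(x,y,z,yaw):
    from scipy.spatial.transform import Rotation as R
    s=bot.observe(); C=R.from_euler('xyz',s['tool_rot']); T=R.from_euler('xyz',[np.pi,0,np.radians(yaw)])
    print('clock',s['clock'],'pos',s['position'].round(4),'slide',(C.inv().apply(np.array([x,y,z])-s['position'])*100).round(2),'turn',np.degrees((C.inv()*T).as_rotvec()).round(2))
E
python3 -c "
from h import *
go(.521,.051,.18,168.2)"
```

```text
clock 0.1 pos [0.2438 0.5751 0.2308] slide [-45.98 -37.44   5.12] turn [ -0.06  -0.   -11.17]
```

Call:
arm_command(gripper=[8.54,8.54,8.54,8.54,8.54], slide=[[-46,-37.4,5.1],[-46,-37.4,5.1],[-46,-37.4,5.1],[-46,-37.4,5.1],[-46,-37.4,5.1]], turn=[[0,0,-11.2],[0,0,-11.2],[0,0,-11.2],[0,0,-11.2],[0,0,-11.2]])

```text
clock: 0.72
position: [0.3902, 0.2984, 0.2043]
tool_rot: [-3.142, 0.0, 2.936]
force: [1.2, 0.6, -0.2]
grip_width: 0.0851
```

```bash
python3 -c "
from h import *
go(.521,.051,.18,168.2)"
```

```text
clock 0.725 pos [0.3902 0.2984 0.2043] slide [-17.84 -21.55   2.43] turn [-0.01  0.    0.04]
```

Call:
arm_command(gripper=[8.54,8.54,8.54,8.54,8.54], slide=[[-17.8,-21.5,2.4],[-17.8,-21.5,2.4],[-17.8,-21.5,2.4],[-17.8,-21.5,2.4],[-17.8,-21.5,2.4]], turn=[[0,0,0],[0,0,0],[0,0,0],[0,0,0],[0,0,0]])

```text
clock: 1.35
position: [0.5208, 0.0501, 0.1801]
tool_rot: [-3.141, -0.0, 2.933]
force: [-0.3, 0.3, 0.2]
grip_width: 0.0855
```

```bash
python3 - <<'E'
from h import *
go(.521,.051,.18,168.2)
m=vision.camera_model('wrist'); im=vision.grab_frame('wrist'); cv2.imwrite('pics/w1.png',im); np.save('w1.npy',m['T']); print(m)
E
```

```text
clock 1.35 pos [0.5208 0.0501 0.1801] slide [0.   0.09 0.01] turn [-0.05 -0.01 -0.16]
{'mtx': array([[332.27558319,   0.        , 318.57954081],
       [  0.        , 332.27558319, 239.10202165],
       [  0.        ,   0.        ,   1.        ]]), 'k1': -0.04294107718388461, 'T': array([[ 0.20699969,  0.94450982,  0.2550536 ,  0.45628356],
       [ 0.97833969, -0.19941271, -0.05555202,  0.0634221 ],
       [-0.0016085 ,  0.26102831, -0.96532981,  0.32267299],
       [ 0.        ,  0.        ,  0.        ,  1.        ]])}
```

View pics/w1.png

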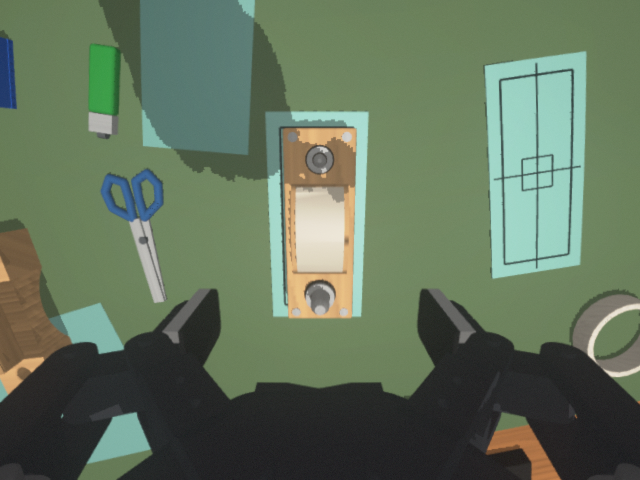

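The wrist view shows the wooden lower half upright in the picture between the fingers, with corners near (282,128), (357,128), (353,318) and (288,318). The press cross is at (537,173). I'll measure both from this view.

```bash
python3 - <<'E'
from h import *
im=cv2.imread('pics/w1.png'); m=vision.camera_model('wrist'); m['T']=np.load('w1.npy')
a=plane(m,[[282,128],[357,128],[353,317],[289,317]],.042)
print('lower',a.mean(0),rect(a))
print('cross',plane(m,[[537,173]],0))
mk=im.copy(); mk[:,:470]=0; mk[290:]=0
c=max(blobs(mk,(75,40,120),(98,180,255),300),key=cv2.contourArea); print('card',rect(plane(m,c[:,0],0)))
lo=plane(m,[[500,79],[573,70],[569,254],[505,264]],0); print('outline',rect(lo),lo.mean(0))
go(.521,.051,.012,168.2)
E
```

```text
lower [0.52233518 0.05051986] (array([522.3,  50.4]), 168.9, 60.5, -11.5)
cross [[0.52025313 0.26661518]]
card (array([519.5, 266.2]), 207.5, 95.0, -2.7)
outline (array([519.7, 267.3]), 180.1, 68.6, -2.7) [0.52005245 0.26740173]
clock 1.4 pos [0.5218 0.0476 0.1799] slide [ 0.16  0.35 16.79] turn [-0.12  0.02 -0.27]
```

Call:
arm_command(gripper=[8.54,8.54,8.54], slide=[[0,0,5],[0,0,7],[0,0,7]], turn=[[0,0,0],[0,0,0],[0,0,0]])

```text
clock: 1.78
position: [0.5191, 0.0536, 0.1093]
tool_rot: [-3.14, -0.003, 2.936]
force: [-0.5, -0.3, 0.1]
grip_width: 0.0855
```

```bash
python3 -c "
from h import *
go(.5215,.0505,.012,168.3)"
```

```text
clock 1.775 pos [0.5191 0.0536 0.1093] slide [-0.33 -0.25  9.73] turn [-0.06 -0.15 -0.06]
```

Call:
arm_command(gripper=[8.54,8.54,8.54,8.54], slide=[[-0.2,0,4],[-0.2,0,8],[-0.2,0,9.7],[-0.2,0,9.7]], turn=[[0,0,0],[0,0,0],[0,0,0],[0,0,0]])

```text
clock: 2.28
position: [0.522, 0.0532, 0.0137]
tool_rot: [-3.141, -0.001, 2.936]
force: [-0.5, 0.3, 0.4]
grip_width: 0.0854
```

```bash
python3 -c "
from h import *
go(.5215,.0505,.012,168.3);print(bot.observe()['force'])"
```

```text
clock 2.275 pos [0.522  0.0532 0.0137] slide [-0.   -0.28  0.17] turn [-0.02 -0.04 -0.06]
[-0.47309169  0.29144131  0.36722867]
```

Call:
arm_command(gripper=[8.54,8.54,5.6,5.6,5.6], slide=[[0,-0.2,0.7],[0,-0.2,0.7],[0,-0.2,0.7],[0,-0.2,0.7],[0,-0.2,0.7]], turn=[[0,0,0],[0,0,0],[0,0,0],[0,0,0],[0,0,0]], force=40)

```text
clock: 2.9
position: [0.5219, 0.0511, 0.0071]
tool_rot: [3.141, 0.001, 2.936]
force: [-1.5, -1.5, 8.8]
grip_width: 0.0596
```

```bash
python3 -c "
from h import *
go(.519,.267,.007,177.1);print(bot.observe()['force'],bot.observe()['grip_width'])"
```

```text
clock 2.9 pos [0.5219 0.0511 0.0071] slide [4.690e+00 2.108e+01 1.000e-02] turn [ 0.    0.03 -8.88]
[-1.47059826 -1.52705834  8.84847123] 0.05958501876001941
```

Call:
arm_command(gripper=[5.6,5.6,5.6,5.6,5.6], slide=[[0.3,1.5,0],[0.9,4,0],[1.6,7,0],[2.2,10,0],[2.7,12,0]], turn=[[0,0,-0.6],[0,0,-1.7],[0,0,-3],[0,0,-4.2],[0,0,-5]])

```text
clock: 3.52
position: [0.5201, 0.1743, 0.0071]
tool_rot: [-3.141, 0.001, 3.024]
force: [0.9, -9.8, 9.8]
grip_width: 0.059
```

```bash
python3 -c "
from h import *
go(.519,.267,.007,177.1);print(bot.observe()['force'],bot.observe()['grip_width'])"
```

```text
clock 3.525 pos [0.5201 0.1743 0.0071] slide [1.2  9.19 0.  ] turn [-0.05  0.05 -3.85]
[ 0.86169022 -9.84068878  9.80563864] 0.05901996905939311
```

Call:
arm_command(gripper=[5.6,5.6,5.6,5.6,5.6], slide=[[0.4,3,0],[0.8,6,0],[1.1,8.2,0],[1.2,9.2,0],[1.2,9.2,0]], turn=[[0,0,-1.2],[0,0,-2.4],[0,0,-3.4],[0,0,-3.9],[0,0,-3.9]])

```text
clock: 4.15
position: [0.5189, 0.2677, 0.0071]
tool_rot: [3.141, 0.001, 3.092]
force: [-0.6, 2.0, 6.7]
grip_width: 0.0596
```

```bash
python3 - <<'E'
from h import *
go(.519,.267,.007,177.1);print(bot.observe()['force'],bot.observe()['grip_width'])
E
```

```text
clock 4.15 pos [0.5189 0.2677 0.0071] slide [-0.02 -0.07  0.01] turn [0.03 0.05 0.09]
[-0.56726513  1.96670173  6.65617881] 0.059623320342408276
```

Call:
arm_command(gripper=[5.6,8.5,8.5,8.5,8.5], slide=[[0,0,0],[0,0,0],[0,0,0],[0,0,0],[0,0,0]], turn=[[0,0,0],[0,0,0],[0,0,0],[0,0,0],[0,0,0]])

```text
clock: 4.78
position: [0.5186, 0.2669, 0.0065]
tool_rot: [-3.142, -0.0, 3.091]
force: [0.1, 0.6, 0.5]
grip_width: 0.0848
```

Call:
arm_command(gripper=[8.5,8.5,8.5,8.5,8.5], slide=[[0,0,-3],[0,0,-8],[0,0,-13],[0,0,-17],[0,0,-17]], turn=[[0,0,0],[0,0,0],[0,0,0],[0,0,0],[0,0,0]])

```text
clock: 5.4
position: [0.5198, 0.2676, 0.1795]
tool_rot: [3.139, 0.004, 3.091]
force: [-0.5, -0.4, -0.6]
grip_width: 0.0849
```

```bash
python3 - <<'E'
from h import *
s=bot.observe(); print(s['grip_width'])
m=vision.camera_model('wrist'); im=vision.grab_frame('wrist'); cv2.imwrite('pics/w2.png',im); np.save('w2.npy',m['T'])
im=vision.grab_frame('top'); cv2.imwrite('pics/top2.png',im)
go(.5485,-.279,.2,177.4)
E
```

```text
0.08490123620968192
clock 5.5 pos [0.5185 0.2669 0.1764] slide [ -5.73 -54.37  -2.36] turn [ 0.    0.01 -0.26]
```

View pics/w2.png

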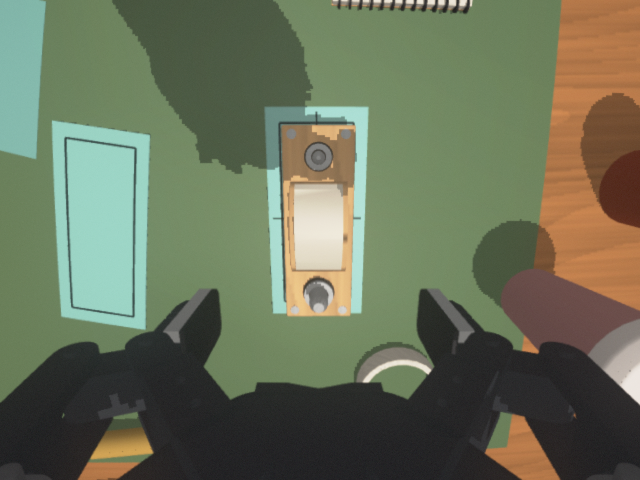

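The lower half now sits centred on the cross card, with the cross-line ends showing on all sides. The thick dowel is at (319,294) and the thin one at (319,156). I'll measure it and go to the upper half.

```bash
python3 - <<'E'
from h import *
im=cv2.imread('pics/w2.png'); m=vision.camera_model('wrist'); m['T']=np.load('w2.npy')
def wood(im,m,z,box):
    mk=np.zeros_like(im); x0,x1,y0,y1=box; mk[y0:y1,x0:x1]=im[y0:y1,x0:x1]
    p=np.vstack(blobs(mk,(5,70,70),(24,255,255),60))[:,0]
    return rect(plane(m,p,z)),p.min(0),p.max(0)
print('lower wrist',wood(im,m,.042,(275,362,116,322)))
g=cv2.cvtColor(im,cv2.COLOR_BGR2GRAY)
print('cross ends',plane(m,[[317,118],[276,217.5],[358,217.5]],0))
t=cv2.imread('pics/top2.png'); mt=vision.camera_model('top')
mk=np.zeros_like(t); mk[215:325,225:285]=t[215:325,225:285]
p=np.vstack(blobs(mk,(5,70,90),(24,255,255),60))[:,0]; print('lower top',rect(plane(mt,p,.042)),p.min(0),p.max(0))
E
```

```text
lower wrist ((array([519.9, 266.8]), 169.5, 59.4, -2.8), array([282, 125], dtype=int32), array([354, 316], dtype=int32))
cross ends [[0.42646248 0.27064866]
 [0.51743747 0.22545565]
 [0.5215203  0.30633197]]
lower top (array([588.7, 250.5]), 32.7, 27.9, -89.0) [254 233] [267 244]
```

Call:
arm_command(gripper=[8.5,8.5,8.5,8.5,8.5], slide=[[-2,-20,0],[-5.7,-54.4,0],[-5.7,-54.4,0],[-5.7,-54.4,0],[-5.7,-54.4,0]], turn=[[0,0,0],[0,0,-0.3],[0,0,-0.3],[0,0,-0.3],[0,0,-0.3]])

```text
clock: 6.12
position: [0.5347, -0.047, 0.1754]
tool_rot: [-3.141, -0.002, 3.097]
force: [1.2, 0.4, 0.2]
grip_width: 0.0852
```

```bash
python3 - <<'E'
from h import *
go(.5485,-.279,.178,177.4)
E
```

```text
clock 6.125 pos [ 0.5347 -0.047   0.1754] slide [ -2.41 -23.11  -0.26] turn [-0.01 -0.1   0.04]
```

Call:
arm_command(gripper=[8.5,8.5,8.5,8.5,8.5], slide=[[-0.6,-6,-0.3],[-1.3,-12,-0.3],[-2,-18.5,-0.3],[-2.4,-23,-0.3],[-2.4,-23,-0.3]], turn=[[0,0,0],[0,0,0],[0,0,0],[0,0,0],[0,0,0]])

```text
clock: 6.75
position: [0.5474, -0.28, 0.1778]
tool_rot: [-3.141, -0.003, 3.091]
force: [0.1, 0.7, -0.2]
grip_width: 0.0849
```

Call:
arm_command(gripper=[8.5,8.5], slide=[[0,0,0],[0,0,0]], turn=[[0,0,0],[0,0,0]])

```text
clock: 7.0
position: [0.5492, -0.2746, 0.179]
tool_rot: [3.141, -0.001, 3.098]
force: [-0.5, 0.8, 0.3]
grip_width: 0.0846
```

```bash
python3 - <<'E'
from h import *
go(.5485,-.279,.178,177.4)
m=vision.camera_model('wrist'); im=vision.grab_frame('wrist'); cv2.imwrite('pics/w3.png',im); np.save('w3.npy',m['T'])
E
```

```text
clock 7.0 pos [ 0.5492 -0.2746  0.179 ] slide [ 0.05 -0.45  0.1 ] turn [ 0.04 -0.04  0.13]
```

View pics/w3.png

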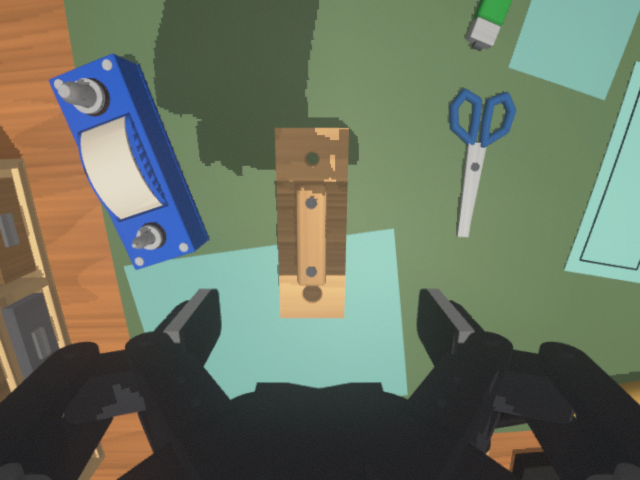

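The upper half lies under the gripper, with its small bore at (312,158) and large bore at (312,293). The rib screws are at (312,203) and (312,271).

```bash
python3 - <<'E'
from h import *
im=cv2.imread('pics/w3.png'); m=vision.camera_model('wrist'); m['T']=np.load('w3.npy')
mk=np.zeros_like(im); mk[110:330,265:360]=im[110:330,265:360]
p=np.vstack(blobs(mk,(5,70,40),(24,255,255),60))[:,0]
print('upper',rect(plane(m,p,.04)),p.min(0),p.max(0))
a=plane(m,[[276,128],[348,128],[345,317],[279,317]],.04); print(rect(a),a.mean(0))
b=plane(m,[[312,158],[312,293]],.04); print('bores',b.mean(0),np.hypot(*(b[0]-b[1])),np.degrees(np.arctan2(*(b[1]-b[0])[::-1])))
r=plane(m,[[312,203],[312,271]],.068); print('screws',r.mean(0))
E
python3 -c "
from h import *
go(.549,-.279,.046,177.3)"
```

```text
upper (array([ 550. , -281.2]), 169.8, 60.4, -2.5) [275 127] [348 317]
(array([ 550.3, -281.4]), 169.0, 62.0, -2.4) [ 0.55033138 -0.28094643]
bores [ 0.54995305 -0.28091003] 0.1206695941850676 -2.7509870425404075
screws [ 0.55049385 -0.28038944]
clock 7.05 pos [ 0.5493 -0.2747  0.1792] slide [ 0.   -0.44 13.32] turn [ 0.03 -0.02  0.23]
```

Call:
arm_command(gripper=[8.5,8.5,8.5,8.5,8.5], slide=[[0,-0.5,3],[0,-0.5,7],[0,-0.5,8],[0,-0.5,8],[0,-0.5,8]], turn=[[0,0,0],[0,0,0],[0,0,0],[0,0,0],[0,0,0]])

```text
clock: 7.68
position: [0.5496, -0.2811, 0.101]
tool_rot: [-3.141, 0.002, 3.097]
force: [0.5, -0.2, 0.9]
grip_width: 0.0851
```

```bash
python3 -c "
from h import *
go(.550,-.2805,.044,177.3)"
```

```text
clock 7.675 pos [ 0.5496 -0.2811  0.101 ] slide [-0.03  0.06  5.7 ] turn [-0.04  0.1   0.15]
```

Call:
arm_command(gripper=[8.5,8.5,8.5,2.0,2.0], slide=[[0,0,3],[0,0,5.7],[0,0,5.7],[0,0,5.7],[0,0,5.7]], turn=[[0,0,0.2],[0,0,0.2],[0,0,0.2],[0,0,0.2],[0,0,0.2]], force=80)

```text
clock: 8.3
position: [0.5496, -0.2813, 0.044]
tool_rot: [-3.141, 0.002, 3.093]
force: [0.1, -0.4, 0.3]
grip_width: 0.0511
```

Call:
arm_command(gripper=[2.0,2.0,2.0,2.0,2.0], slide=[[0,0,0],[0,0,0],[0,0,0],[0,0,0],[0,0,0]], turn=[[0,0,0],[0,0,0],[0,0,0],[0,0,0],[0,0,0]])

```text
clock: 8.93
position: [0.5492, -0.281, 0.0433]
tool_rot: [-3.141, 0.001, 3.093]
force: [-2.5, 1.2, 9.9]
grip_width: 0.0227
```

```bash
python3 -c "
from h import *
go(.550,-.2805,.144,177.3); print(bot.observe()['force'],bot.observe()['tool_rot'])"
```

```text
clock 8.925 pos [ 0.5492 -0.281   0.0433] slide [ -0.09   0.05 -10.07] turn [-0.01  0.05 -0.06]
[-2.51364009  1.2004672   9.94890691] [-3.14135083e+00  8.14136871e-04  3.09333987e+00]
```

Call:
arm_command(gripper=[2.0,2.0,2.0,2.0,2.0], slide=[[0,0,-2],[0,0,-5],[0,0,-9],[0,0,-11],[0,0,-11]], turn=[[0,0,0],[0,0,0],[0,0,0],[0,0,0],[0,0,0]])

```text
clock: 9.55
position: [0.5496, -0.2813, 0.1548]
tool_rot: [-3.141, 0.003, 3.093]
force: [0.1, -0.7, -3.6]
grip_width: 0.0224
```

```bash
python3 -c "
from h import *
s=bot.observe();print(s['force'],s['grip_width'])
go(.5191,.267,.15,177.15)"
```

```text
[ 0.11603986 -0.70576024 -3.56025523] 0.022356304717921008
clock 9.55 pos [ 0.5496 -0.2813  0.1548] slide [ 5.7  54.62  0.4 ] turn [-0.06  0.18  0.08]
```

Upper half carried (about 3.5 N). Now across to above the lower half.

Call:
arm_command(gripper=[2.0,2.0,2.0,2.0,2.0], slide=[[0.3,3,0],[0.8,8,0],[1.3,13,0],[1.9,18,0],[2.4,23,0]], turn=[[0,0,0],[0,0,0],[0,0,0],[0,0,0],[0,0,0]])

```text
clock: 10.18
position: [0.5352, -0.0484, 0.1519]
tool_rot: [-3.142, -0.001, 3.093]
force: [0.9, 0.2, -3.8]
grip_width: 0.0225
```

Call:
arm_command(gripper=[2.0,2.0,2.0,2.0,2.0], slide=[[0.5,5,0],[1.1,10,0],[1.6,15,0],[2.2,20,0],[2.6,25,0]], turn=[[0,0,0],[0,0,0],[0,0,0],[0,0,0],[0,0,0]])

```text
clock: 10.8
position: [0.5213, 0.2023, 0.1518]
tool_rot: [-3.141, -0.001, 3.093]
force: [1.5, 0.0, -2.4]
grip_width: 0.0227
```

```bash
python3 -c "
from h import *
s=bot.observe();print(s['force'],s['grip_width'])
go(.5191,.267,.14,177.15)"
```

```text
[ 1.48619125  0.02286409 -2.43102339] 0.022732758030211346
clock 10.8 pos [0.5213 0.2023 0.1518] slide [0.53 6.45 1.18] turn [-0.04 -0.06  0.09]
```

Call:
arm_command(gripper=[2.0,2.0,2.0,2.0,2.0], slide=[[0.2,3,0.5],[0.4,5.5,1],[0.5,6.4,1.2],[0.5,6.4,1.2],[0.5,6.4,1.2]], turn=[[0,0,0],[0,0,0],[0,0,0],[0,0,0],[0,0,0]])

```text
clock: 11.42
position: [0.5205, 0.2637, 0.1406]
tool_rot: [-3.141, 0.0, 3.092]
force: [-0.1, -0.4, -2.7]
grip_width: 0.0226
```

Call:
arm_command(gripper=[2.0,2.0,2.0,2.0,2.0], slide=[[0,0,0],[0,0,0],[0,0,0],[0,0,0],[0,0,0]], turn=[[0,0,0],[0,0,0],[0,0,0],[0,0,0],[0,0,0]])

```text
clock: 12.05
position: [0.5202, 0.2651, 0.1405]
tool_rot: [-3.142, -0.0, 3.093]
force: [-0.3, -0.1, -1.9]
grip_width: 0.0225
```

```bash
python3 - <<'E'
from h import *
go(.5191,.267,.14,177.15)
m=vision.camera_model('wrist'); im=vision.grab_frame('wrist'); cv2.imwrite('pics/w4.png',im); np.save('w4.npy',m['T'])
go(.5191,.267,.14,177.15)
a=vision.grab_frame('scene'); cv2.imwrite('pics/sc4.png',a)
go(.5191,.267,.14,177.15)
E
```

```text
clock 12.05 pos [0.5202 0.2651 0.1405] slide [0.12 0.18 0.05] turn [-0.   -0.    0.09]
clock 12.1 pos [0.5202 0.2651 0.1405] slide [0.12 0.19 0.05] turn [-0.    0.    0.08]
clock 12.15 pos [0.5202 0.2651 0.1405] slide [0.11 0.18 0.05] turn [-0.   -0.    0.09]
```

View pics/w4.png

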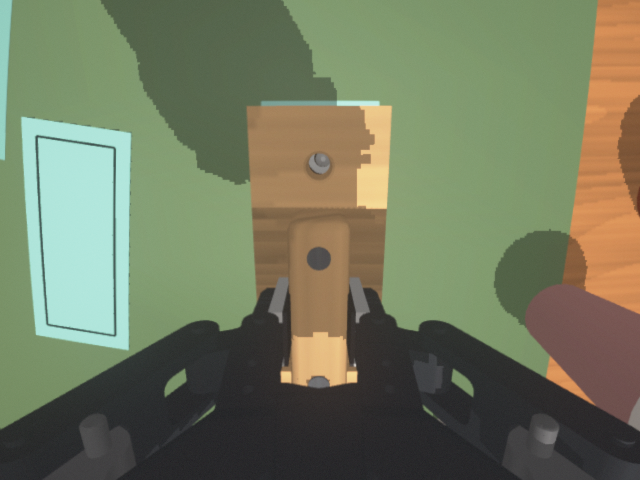

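```bash
python3 - <<'E'
from h import *
im=cv2.imread('pics/w4.png')
a=cv2.resize(im[140:185,290:350],None,fx=9,fy=9,interpolation=cv2.INTER_CUBIC)
s=cv2.imread('pics/sc4.png')[130:280,290:430]; b=cv2.resize(s,None,fx=2.7,fy=2.7,interpolation=cv2.INTER_CUBIC)
b=b[:405,:260] if b.shape[1]<260 else b
o=np.zeros((405,540+b.shape[1],3),np.uint8); o[:,:540]=a; o[:b.shape[0],540:]=b[:405]
o=o[:,:800]; cv2.imwrite('pics/crop4.png',o)
E
```

```text
(no output)
```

View pics/crop4.png

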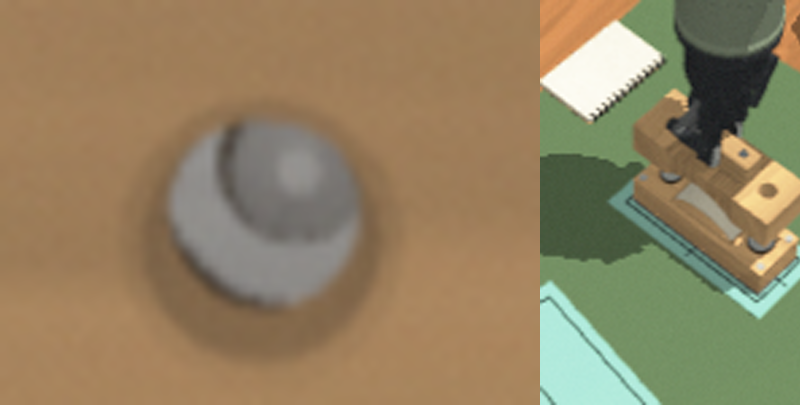

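```bash
python3 - <<'E'
from h import *
m=vision.camera_model('wrist'); m['T']=np.load('w4.npy')
c=lambda x,y:[290+(x+.5)/9-.5,140+(y+.5)/9-.5]
zb=.1405-.0433
print('rim top',plane(m,[c(261,230)],zb+.04),'rim bottom',plane(m,[c(264,211)],zb),'tip',plane(m,[c(297,172)],.074))
y=np.radians(-2.85); print('lower thin est',np.array([.5199,.2668])-.06*np.array([np.cos(y),np.sin(y)]))
print('upper thin est',np.array([.5202+.0008,.2651])-.06*np.array([np.cos(y),np.sin(y)]))
E
```

```text
rim top [[0.46072873 0.26740015]] rim bottom [[0.46138645 0.26751634]] tip [[0.45978532 0.26984659]]
lower thin est [0.45997421 0.26978328]
upper thin est [0.46107421 0.26808328]
```

The thin dowel's tip through the bore agrees with the separate estimates: the upper half has to shift about −1.2 mm in x and +2 mm in y. I'll correct and come down to just above the dowel tips.

Call:
arm_command(gripper=[2.0,2.0,2.0,2.0,2.0], slide=[[0.1,0.2,0],[0.1,0.2,1],[0.1,0.2,1.9],[0.1,0.2,1.9],[0.1,0.2,1.9]], turn=[[0,0,0],[0,0,0],[0,0,0],[0,0,0],[0,0,0]])

```text
clock: 12.78
position: [0.5193, 0.2671, 0.1215]
tool_rot: [-3.141, -0.0, 3.093]
force: [0.4, 0.3, -3.1]
grip_width: 0.0227
```

Call:
arm_command(gripper=[2.0,2.0,2.0,2.0], slide=[[0,0,0],[0,0,0],[0,0,0],[0,0,0]], turn=[[0,0,0],[0,0,0],[0,0,0],[0,0,0]])

```text
clock: 13.28
position: [0.5193, 0.2671, 0.1216]
tool_rot: [3.142, 0.0, 3.093]
force: [-0.1, 1.0, -3.2]
grip_width: 0.0225
```

```bash
python3 - <<'E'
from h import *
print(bot.observe()['force'])
go(.5190,.267,.105,177.15)
m=vision.camera_model('wrist'); im=vision.grab_frame('wrist'); cv2.imwrite('pics/w5.png',im); np.save('w5.npy',m['T'])
a=cv2.resize(im[140:190,290:350],None,fx=9,fy=9,interpolation=cv2.INTER_CUBIC); cv2.imwrite('pics/crop5.png',a)
E
```

```text
[-0.12125965  1.0153666  -3.23503293]
clock 13.275 pos [0.5193 0.2671 0.1216] slide [ 0.03 -0.02  1.66] turn [0.   0.01 0.08]
```

View pics/crop5.png

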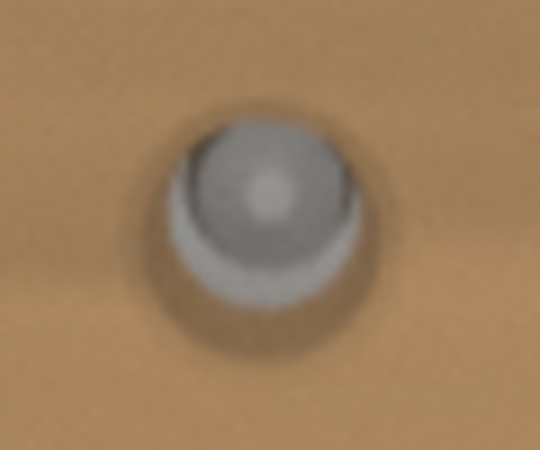

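```bash
python3 - <<'E'
from h import *
m=vision.camera_model('wrist'); m['T']=np.load('w5.npy')
c=lambda x,y:[290+(x+.5)/9-.5,140+(y+.5)/9-.5]
zb=.1216-.0433
print('rim top',plane(m,[c(261,231)],zb+.04),'rim bottom',plane(m,[c(265,212)],zb),'tip',plane(m,[c(269,194)],.074))
E
```

```text
rim top [[0.45989545 0.26945659]] rim bottom [[0.46057212 0.26963503]] tip [[0.45965754 0.26992939]]
```

Aligned to within about 0.5 mm, so I'll lower onto the tapers gently.

Call:
arm_command(gripper=[2.0,2.0,2.0,2.0,2.0], slide=[[0.05,0.02,0.3],[0.05,0.02,0.6],[0.05,0.02,0.9],[0.05,0.02,1.2],[0.05,0.02,1.2]], turn=[[0,0,0],[0,0,0],[0,0,0],[0,0,0],[0,0,0]])

```text
clock: 13.95
position: [0.5187, 0.2673, 0.1092]
tool_rot: [-3.141, -0.0, 3.093]
force: [0.8, -0.4, -3.1]
grip_width: 0.0223
```

Call:
arm_command(gripper=[2.0,2.0,2.0,2.0,2.0], slide=[[0,0,0.3],[0,0,0.6],[0,0,0.9],[0,0,1.2],[0,0,1.2]], turn=[[0,0,0],[0,0,0],[0,0,0],[0,0,0],[0,0,0]])

```text
clock: 14.58
position: [0.5187, 0.2673, 0.0972]
tool_rot: [-3.141, -0.0, 3.093]
force: [-0.0, 0.5, -2.6]
grip_width: 0.0224
```

Call:
arm_command(gripper=[2.0,2.0,2.0,2.0], slide=[[0,0,0.3],[0,0,0.5],[0,0,0.6],[0,0,0.6]], turn=[[0,0,0],[0,0,0],[0,0,0],[0,0,0]], force=100)

```text
clock: 15.08
position: [0.5189, 0.2674, 0.0918]
tool_rot: [3.141, 0.0, 3.093]
force: [-3.3, -1.9, 7.1]
grip_width: 0.0225
```

On the springs. Now press shut.

Call:
arm_command(gripper=[2.0,2.0,2.0,2.0], slide=[[0,0,0.25],[0,0,0.5],[0,0,0.6],[0,0,0.6]], turn=[[0,0,0],[0,0,0],[0,0,0],[0,0,0]])

```text
clock: 15.58
position: [0.519, 0.2674, 0.0861]
tool_rot: [3.141, 0.0, 3.093]
force: [-3.2, -1.5, 10.5]
grip_width: 0.0225
```

Call:
arm_command(gripper=[2.0,2.0,2.0,2.0], slide=[[0,0,0.1],[0,0,0.15],[0,0,0.15],[0,0,0.15]], turn=[[0,0,0],[0,0,0],[0,0,0],[0,0,0]])

```text
clock: 16.08
position: [0.5189, 0.2676, 0.0853]
tool_rot: [3.141, 0.0, 3.093]
force: [-7.6, -3.1, 25.0]
grip_width: 0.0224
```

Call:
arm_command(gripper=[2.0,2.0,2.0,2.0], slide=[[0,0,-0.02],[0,0,-0.02],[0,0,-0.02],[0,0,-0.02]], turn=[[0,0,0],[0,0,0],[0,0,0],[0,0,0]])

```text
clock: 16.58
position: [0.5188, 0.2676, 0.0853]
tool_rot: [3.141, 0.0, 3.093]
force: [-7.4, -1.8, 22.0]
grip_width: 0.0225
```

```bash
python3 - <<'E'
from h import *
s=vision.grab_frame('scene'); w=vision.grab_frame('wrist'); cv2.imwrite('pics/s6.png',s)
b=cv2.resize(s[130:280,290:420],None,fx=3,fy=3,interpolation=cv2.INTER_CUBIC)
o=np.zeros((450,790,3),np.uint8); o[:,:390]=b; o[:300,390:]=cv2.resize(w,(400,300)); cv2.imwrite('pics/fin.png',o)
s0=cv2.imread('pics/scene0.png')
print(bot.observe()['force'],bot.observe()['position'])
E
```

```text
[-7.85143053 -2.95246478 22.14420806] [0.51886893 0.26753668 0.08533915]
```

View pics/fin.png

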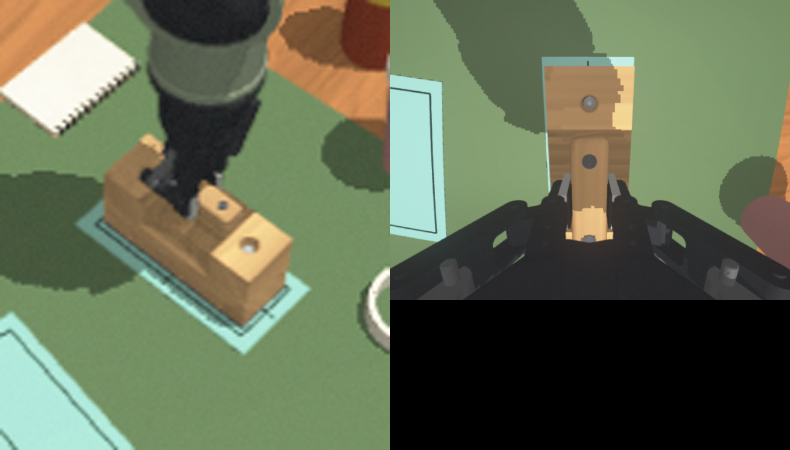

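The picture shows the mould shut with no visible gap and the dowel ends in both bores, seated inside the pressing outline. The push is 22 N and steady, so I'm handing in.

```bash
python3 -c "
from workcell import bot, job_done
s=bot.observe();print(s['clock'],s['force'],s['qd'].round(4)); job_done()"
```

```text
16.675 [-7.85143053 -2.95246478 22.14420806] [-0.001   0.0001 -0.0006  0.0003 -0.0007  0.0005 -0.0013]
the job is handed in; nothing more can be done
```

I slid the wooden lower half squarely onto the pressing outline and fitted the upper half over both dowels. I then pressed the mould shut and handed the job in while still holding it, at 16.7 s on the clock.

- **Placing of the lower half:** measured at (519.9, 266.8) mm at -2.8°. The press outline measured about (520, 267) mm at -2.7 to -3.3°, depending on the view. One further check from the top camera gave no usable reading because the arm was in the way.
- **Fit and closing:** no contact force showed on the way down the dowels, and the springs took the load at the expected height. The force then rose sharply at TCP height 85.3 mm, which is where the faces should meet.
- **State at hand-in:** the push was steady at about 22 N, slightly above the 15–20 N suggested. About 8 N of sideways force remained. The arm was at rest, and the last picture shows no visible gap between the halves.
- **Other things on the bench:** I did not measure whether they had shifted. Nothing showed a collision on the way.

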